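# Set the spindle of a toggle clamp to a track piece and lock it again

## Robot

A 6-joint arm with a two-finger parallel gripper is mounted at the origin on a cart in front of the work surface, level with it; the furniture and walls round the work are solid. World frame = base frame: x ahead of the robot, y to its left, z up, the work surface at z = 0. Lengths are in m, angles in rad, forces in N, time in s.
With the tool pointing down it reaches from about 0.325 to 0.775 m from the base axis. Payload 9.3 kg.
Tool frame: the origin (TCP) lies midway between the tips of the shut fingers; the grasp point (between the pads) lies 19 mm behind it; z points along the fingers, y is the line along which they close (so a half turn about z gives the same grasp; the last joint's range is limited). The gripper opens to 85 mm and grips with 20 to 120 N. Pads are 22 mm wide; open, the fingers measure 114 mm over their backs; the gripper's body (76 mm by 85 mm) begins 54 mm behind the grasp point. The pads swing forward as they close: fully open they stand 13 mm farther back than shut.
Start: joints at [1, 0.259, 0.021, 1.334, 0, 1.418], TCP at [0.223, 0.503, 0.231] pointing down, gripper open.
Joint ranges: [-3.04, 3.04], [-0.91, 1.82], [-1.04, 1.36], [-1.92, 1.95], [-1.52, 1.45], [-3.14, 3.14]. Speed limits (rad/s): [2.22, 2.22, 2.79, 3.14, 3.14, 3.14].

## Interface

Orientations are given as a rotation vector (axis times angle).
In Python, from plant import bot, camera, camera_model gives the robot as it stands.
- The arm moves only by the tool apply_moves, never from a script. Its argument "increments" is a list of rows, each a list of 5 numbers: the shift along the tool's x, y, z in cm, then the turn about the tool's z in degrees, then the closure, from 0 (fully open) to 1 (shut). In form: [[x, y, z, twist, claw], ...]. A call has 1 to 8 rows; each row shifts and turns the commanded pose from where the row before left it, along the tool's axes as they then stand; what a row does not reach is not made up. A row lasts 1/8 s, in which the tool goes at most 62.5 mm and 10.7 degrees, less where a joint would pass 70% of its speed; a pose out of reach is approached as far as the arm can. A call with a gripper value outside its range is refused whole. The fingers move at their own pace and stop on an object; the grip force is fixed at half the most. Time passes only in rows, so rows that do not move let the fingers close. It gives the time, the measured TCP pose, the force, the opening and the grip force at its end, in the units of the state.
- bot.state(): the state, without advancing time (a new reading comes with each control period).
- camera(name): name is "side" or "top" or "wrist"; returns the picture (420x560x3 uint8, red, green, blue); there is no depth.
- camera_model(name): a dict with "intrinsics" (3x3 intrinsics, pixels), "rvec" (rotation vector, rad) and "tvec" (3), from world to camera coordinates, as OpenCV has them; the wrist camera has in their place "tool_from_camera" (4x4, takes a point from camera to tool coordinates, whose origin is the TCP and whose axes are the flange's). Camera axes: x right, y down, z forward; pixel columns grow to the right and rows downward; lengths in m; the calibration is good to about 2 mm. The wrist camera is an equidistant fisheye: a pixel r from the principal point sees the ray r / f radians off the axis. A picture is of the moment at which its call begins: read the wrist's pose just before it. camera_model takes no time and is no camera call.
- bot.close_job(): hands the job in; it is judged then, once.
The state is a dict: "time_s": time; "q": joint angles; "joint_velocities": joint speeds; "effort": joint torques, N m; "position": TCP position; "tool_rot": TCP orientation; "force": force on the tool from outside, world axes, zero at the start; "moment": the same for the moment, N m; "grip_width": opening from 0.0 (shut) to 1.0 (fully open); "finger_force": force on a finger pad.
Only numpy, scipy, OpenCV 4.12 (cv2) and the standard library are available. Lean on these libraries where they do the work, as an engineer would, in place of code of your own. Each camera call takes 0.05 s, during which the arm holds its last target. There are 200 camera calls.

## Task

The toggle clamp on the sloping track jig does not reach down to the track piece lying under it. Slacken the lever nut that jams its spindle, screw the spindle down by its round knob until the rubber foot bears on the track with a light squeeze, not squashed flat, then swing the lever nut fully tight again. Let the track piece stay in its seat, and leave the loose things around the jig where they lie.

Things in the scene. Friction and masses are not known exactly. Their poses are not given: they have to be found in the camera images.
- jig: Small easel, fixed to the bench: base 178 x 210 mm, plywood board 200 (up the slope) x 210 mm, sloping 30 deg, low edge towards the robot. On it a closed toggle clamp whose arm, bracket and handle stay put. Origin under the base's centre; x to the high edge, y along the board to the left, z up.
- track_seat (a point): Where the spindle's axis meets the board's surface. x up the slope, y left along the board, z out of the board = spindle axis upward, leaning 30 deg towards the low edge; 'high' below means along this z from here. The clamp's arm, 37 to 51 mm high, runs from the spindle up the slope (+x); its bracket and flat black handle, up to 77 mm high, lie 60 to 160 mm away.
- lever_nut (a joint): Jam nut's turn, rad: 0 = tight, hard against its stop (it starts there and may spring back to 0.04), growing counterclockwise seen from above as it is loosened, stop at 1.4. Takes 0.32 N m, rising to 0.6 over the last 0.3 rad; stays where left. Below 0.25 it locks the spindle, from 0.4 on that is free. Tight, its lever points down the slope and left: 140 deg from the seat's +x to its +y.
- lever_grip (a point): Middle of the black round handle (14 mm thick, 31 mm long, radial) at the end of the nut's bent 9 mm rod, 84 mm from the axis, 83 mm high. The nut: steel hexagon, 30 mm across flats, 53 to 68 mm high, under the knob. Axes as the seat's when tight, turning with the nut about z; the handle points along 140 deg from +x towards +y of this frame. Grip it across, pointing down the axis.
- spindle (a joint): Turn of the clamp's spindle, rad; grows clockwise seen from above, which screws it down. Steep multi-start thread: 5.0 mm down per rad (31.4 mm a turn), knob and foot alike. Range 0 to 2.8. Turns with about 0.1 N m when the nut is loose and stays where it is left; locked while the nut is tight. Starts between 0.35 and 1.0; the foot meets the track at about 1.6 (1.5 to 1.7).
- knob_centre (a point): Centre of the spindle's knob: black, round, fluted, 40 mm in diameter, gripping surface 24 mm high centred here, on the axis; 107.5 mm high minus 5 mm per rad of spindle turn, so it goes down as it is screwed down. z along the spindle's axis, upward; the axes turn with the spindle.
- foot_face (a point): Centre of the underside of the spindle's soft grey rubber foot, 23 mm in diameter, on the axis; 17 mm high minus 5 mm per rad of spindle turn until it meets the top of the track (9 mm high). It turns with the spindle.
- foot (a joint): How far the rubber foot is squashed, m: 0 = free, 0.005 = squashed flat (hard stop). Spring of 2 N per mm.
- track: Loose straight piece of black model track, 38 x 173 x 9 mm, lying on the board under the spindle, long side level, in its seat between an aluminium fence strip on its low side and two aluminium end blocks. Origin at the centre of its underside, which lies at the seat point; y along the track, z out of the board.
- wagon: Bystander: blue model wagon, 32 x 139 x 41 mm, standing on the bench at the right side of the jig. Origin under its centre, y along it.
- buffer_stop: Bystander: small buffer stop on a black foot, 30 x 34 x 28 mm, on the bench at the left side of the jig. Origin under its centre.
- pliers: Bystander: pliers with red handles, 42 x 147 x 10 mm, lying in front of the jig. Origin under the centre, y along them.
- screwdriver: Bystander: screwdriver with a red handle, 24 x 197 x 24 mm, lying to the left of the jig. Origin under its centre, y along it.
- spare_track: Bystander: short piece of track, 38 x 99 x 9 mm, lying to the right in front of the jig. Origin under its centre, y along it.
Things that resemble listed ones, but are neither listed nor needed, are in the scene too. Of the things shaped like the track, the black one is meant.

How it is judged:
On the way, in this order (a step that is already met when the one before it is completed fails the run):
1. the lever nut is slackened, at least 0.4 rad from tight (value of joint lever_nut above 0.4 rad), for 0.1 s.
2. with the nut still slack, the rubber foot bears on the track, squashed between 0.2 and 4 mm (value of joint lever_nut above 0.3 rad and value of joint foot between 0.0002 and 0.004 m), for 0.2 s.
3. the lever nut is tight again, within 0.15 rad of its stop (value of joint lever_nut below 0.15 rad), for 0.2 s.
At the end, for the whole second after the job is handed in: The lever nut is tight (within 0.15 rad of its stop), the rubber foot bears on the track piece, squashed by 0.2 to 4 mm of its 5 mm, the track piece lies in its seat within 6 mm, and all is at rest (value of joint lever_nut below 0.15 rad and value of joint foot between 0.0002 and 0.004 m and distance between track and track_seat below 0.006 m and velocity of joint spindle below 0.05 rad/s and linear speed of track below 0.02 m/s); the robot touches nothing.
It fails at once if a loose bystander (wagon, buffer stop, pliers, screwdriver, spare track) is moved more than 15 mm (distance of any of wagon, buffer_stop, pliers, screwdriver, spare_track from where it was at the start of the episode above 0.015 m).
It also fails if it takes over 53 s, if anything falls off the work surface, if the arm or the gripper's body presses on something with over 40 N, if the wrist force passes 120 N, or if a joint passes its speed limit or range.

## Working session

There is one attempt and no reset: what is moved stays moved. The work goes in short steps, Python scripts to look and compute and a tool call to move; the robot and the scene stay as the last step left them, time stands still between calls to the robot, and variables do not carry over. Pictures are saved under pics/ and viewed, at most 11 in all, crops included, and the job is handed in when it is done.

Besides the shell and the picture viewer there is one more tool, called as name(argument=value, ...) on one line, values as JSON. apply_moves: Moves the arm, as the interface text tells. Its arguments: {"type":"object","properties":{"increments":{"type":"array","items":{"type":"array","items":{"type":"number"}}}},"required":["increments"]}

```bash
mkdir -p pics; ls
python3 - <<'E'
from plant import bot,camera,camera_model
import cv2,numpy as np
print(bot.state())
for n in("side","top"):
    m=camera_model(n);print(n,m)
    cv2.imwrite(f"pics/{n}0.png",camera(n)[:,:,::-1])
print(camera_model("wrist"))
E
```

```text
pics
{'time_s': 0.0, 'q': array([ 1.00039193e+00,  2.59224863e-01,  2.07507490e-02,  1.33370887e+00,
       -1.40522756e-05,  1.41819909e+00]), 'joint_velocities': array([ 0.00107551,  0.00124653, -0.00119151, -0.00193112,  0.00128727,
       -0.00103811]), 'effort': array([-2.17019653e-03, -5.55647457e+01,  3.44526994e+01,  1.39772191e-02,
       -2.25020090e-04,  9.32643616e-06]), 'position': array([0.22301683, 0.50244277, 0.23064409]), 'tool_rot': array([-6.51427736e-01, -3.07282337e+00,  2.04487228e-03]), 'force': array([-0.26420104, -0.19706846,  0.45873705]), 'moment': array([ 0.00650803, -0.00543395,  0.04813991]), 'finger_force': 0.0, 'grip_width': 1.0012724539294917}
side {'intrinsics': array([[408.2684604 ,   0.        , 277.25581429],
       [  0.        , 408.2684604 , 205.9804378 ],
       [  0.        ,   0.        ,   1.        ]]), 'rvec': array([ 1.38330236,  1.76361219, -1.06879019]), 'tvec': array([ 0.09192572, -0.09949344,  1.35303207])}
top {'intrinsics': array([[407.52621143,   0.        , 285.69773391],
       [  0.        , 407.52621143, 203.99910185],
       [  0.        ,   0.        ,   1.        ]]), 'rvec': array([ 2.11831149, -2.0986437 ,  0.22443663]), 'tvec': array([0.00784305, 0.50825469, 1.01059092])}
{'intrinsics': array([[325.1922621 ,   0.        , 280.10138825],
       [  0.        , 325.1922621 , 211.22058934],
       [  0.        ,   0.        ,   1.        ]]), 'tool_from_camera': array([[ 5.08760335e-04, -9.60048727e-01, -2.79832420e-01,
         7.12849720e-02],
       [ 9.99999785e-01,  6.03953145e-04, -2.53952784e-04,
         1.55839722e-04],
       [ 4.12812717e-04, -2.79832231e-01,  9.60048828e-01,
        -1.42612152e-01],
       [ 0.00000000e+00,  0.00000000e+00,  0.00000000e+00,
         1.00000000e+00]])}
```

View pics/side0.png

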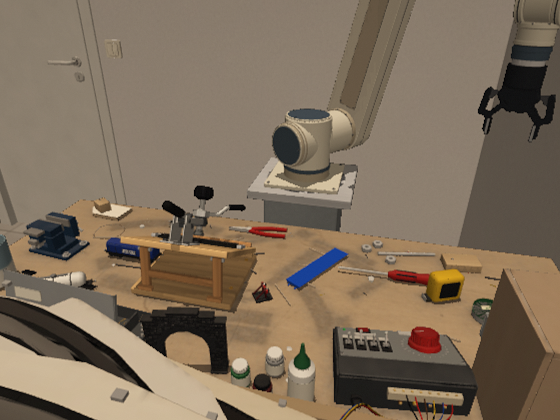

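View pics/top0.png

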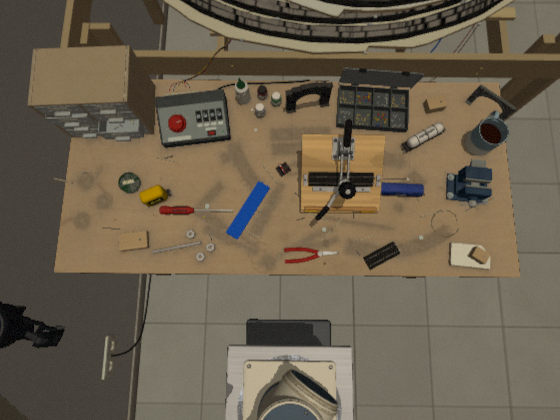

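The side view shows the knob near (204,193) and the lever handle near (237,208). The top view shows the knob at (347,190), the handle at about (322,211), and the board at x 301–384, y 135–213. I'll enlarge both.

Run:
```python
import cv2,numpy as np
a=cv2.imread("pics/side0.png")[170:270,125:265]; b=cv2.imread("pics/top0.png")[115:240,290:400]
f=lambda x:cv2.resize(x,(400,int(400*x.shape[0]/x.shape[1])),interpolation=cv2.INTER_CUBIC)
a,b=f(a),f(b);H=max(len(a),len(b))
p=lambda x:np.vstack([x,np.zeros((H-len(x),400,3),np.uint8)])
cv2.imwrite("pics/crop.png",np.hstack([p(a),p(b)]));print(a.shape,b.shape)
```

```text
(285, 400, 3) (454, 400, 3)
```

View pics/crop.png

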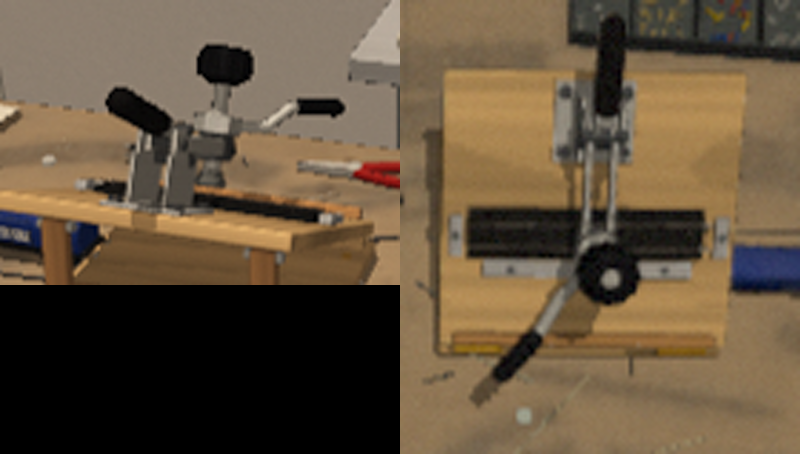

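```bash
cat > h.py <<'E'
import numpy as np,cv2
from plant import bot,camera,camera_model
from scipy.spatial.transform import Rotation as R
def ray(n,p):
    m=camera_model(n);r=R.from_rotvec(m["rvec"]).as_matrix();c=-r.T@m["tvec"]
    d=r.T@np.linalg.inv(m["intrinsics"])@[p[0],p[1],1];return c,d/np.linalg.norm(d)
def tri(a,b):
    (c1,d1),(c2,d2)=ray("side",a),ray("top",b)
    A=np.stack([d1,-d2],1);s=np.linalg.lstsq(A,c2-c1,rcond=None)[0]
    p,q=c1+s[0]*d1,c2+s[1]*d2;return (p+q)/2,np.linalg.norm(p-q)
def plane(n,p,z):
    c,d=ray(n,p);return c+d*(z-c[2])/d[2]
E
python3 - <<'E'
from h import *
S=lambda x,y:(125+x/2.857,170+y/2.857);T=lambda x,y:(290+(x-400)/3.636,115+y/3.636)
k,e=tri(S(225,64),T(607,272));g,e2=tri(S(321,107),T(518,356));print(k,e,g,e2)
# direction along the track
for h in (.08,.1):
  l,r=plane("top",T(455,236),h),plane("top",T(721,239),h);d=l-r;print(h,l,r,np.degrees(np.arctan2(-d[0],d[1])))
l,r=plane("top",T(470,211),.1),plane("top",T(703,211),.1);d=l-r;print(np.degrees(np.arctan2(-d[0],d[1])))
l,r=plane("top",T(444,71),.15),plane("top",T(746,73),.15);d=l-r;print(np.degrees(np.arctan2(-d[0],d[1])))
E
```

```text
[ 0.51933777 -0.12998083  0.16418727] 0.003246784130363661 [ 0.47317935 -0.07509662  0.11234309] 0.006037300530969862
0.08 [ 0.5667216  -0.03703616  0.08      ] [ 0.56627433 -0.22582487  0.08      ] -0.13574093336485737
0.1 [ 0.5611307  -0.03610093  0.1       ] [ 0.56069225 -0.22117051  0.1       ] -0.13574093336482804
0.5339837581975289
0.1306141393092342
```

Both triangulations agree with the given geometry: the seat is near (0.571, -0.130, 0.073), yaw is about 0, and the spindle is at about 0.5. The tool stays vertical, so I'll go to a left/front viewpoint first.

apply_moves(increments=[[-4, -4, -0.2, 0, 0], [-4, -4, -0.2, 0, 0], [-4, -4, -0.2, 0, 0], [-4, -4, -0.2, 0, 0], [-4, -4, -0.2, 0, 0], [-4, -4, -0.2, 0, 0], [-4, -4, -0.2, 0, 0], [-4, -4, -0.2, 0, 0.3]])

```text
time_s: 1.1
position: [0.386, 0.0786, 0.2474]
tool_rot: [0.651, 3.073, 0.0]
force: [1.4, 0.6, 0.6]
grip_width: 0.818
finger_force: 0.0
```

apply_moves(increments=[[-3, -3, 0, 0, 0.4], [-3, -3, 0, 0, 0.4], [0, 0, 0, 10, 0.4], [0, 0, 0, 10, 0.4], [0, 0, 0, 0, 0.4]])

```text
time_s: 1.72
position: [0.4162, 0.0011, 0.247]
tool_rot: [-1.174, -2.913, 0.0]
force: [-0.7, -0.0, 0.2]
grip_width: 0.595
finger_force: 0.0
```

```bash
cat >> h.py <<'E'
def wpose():
    s=bot.state();T=np.eye(4);T[:3,:3]=R.from_rotvec(s["tool_rot"]).as_matrix();T[:3,3]=s["position"];return s,T@camera_model("wrist")["tool_from_camera"]
def shot(name):
    s,C=wpose();im=camera("wrist")[:,:,::-1];cv2.imwrite(f"pics/{name}.png",im);np.save(f"pics/{name}.npy",C)
    print(name,s["time_s"],s["position"].round(4),"az x",np.degrees(np.arctan2(*R.from_rotvec(s["tool_rot"]).as_matrix()[1::-1,0])).round(1),"F",s["force"].round(1),"grip",round(s["grip_width"],2),s["q"].round(2));return im
def wray(C,p):
    K=camera_model("wrist")["intrinsics"];u=(np.array(p)-K[:2,2])/K[0,0];r=np.linalg.norm(u)
    return C[:3,3],C[:3,:3]@np.r_[np.sin(r)*u/r,np.cos(r)]
def wproj(C,P):
    K=camera_model("wrist")["intrinsics"];v=C[:3,:3].T@(np.array(P)-C[:3,3]);t=np.arctan2(np.hypot(v[0],v[1]),v[2])
    return K[:2,2]+K[0,0]*t*v[:2]/np.hypot(v[0],v[1])
def meet(rays):
    A=sum(np.eye(3)-np.outer(d,d) for c,d in rays);b=sum((np.eye(3)-np.outer(d,d))@c for c,d in rays);return np.linalg.solve(A,b)
X=np.array([np.cos(np.pi/6),0,.5]);Y=np.array([0,1,0]);Z=np.array([-.5,0,np.cos(np.pi/6)])
SEAT=np.array([.571,-.1295,.073])
def P(a,b,h): return SEAT+a*X+b*Y+h*Z
def grip(th): a=np.radians(140)+th; return P(.084*np.cos(a),.084*np.sin(a),.083)
E
python3 - <<'E'
from h import *
shot("w1")
C=np.load("pics/w1.npy")
print("pred knob",wproj(C,P(0,0,.105)),"grip",wproj(C,grip(0)))
E
```

```text
w1 1.725 [0.4162 0.0011 0.247 ] az x 136.1 F [-0.7 -0.   0.2] grip 0.6 [-0.2   0.02 -0.22  1.33  0.    0.57]
pred knob [255.89849344 381.09589954] grip [264.58330906 294.50361906]
```

View pics/w1.png

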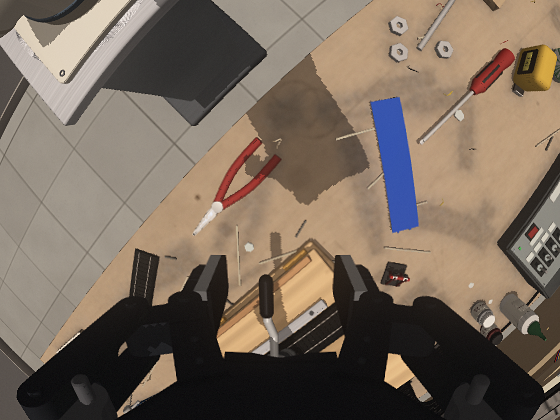

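The wrist view shows the lever handle centred at (266,296), predicted (264.6,294.5), so the model is good to about 1.5 mm. The knob is hidden behind the gripper. I'll straddle the lever's handle next.

apply_moves(increments=[[-4.3, -0.75, 0, 0, 0.5], [-4.3, -0.75, 0, 0, 0.5], [0, 0, 3.5, 0, 0.5], [0, 0, 4, 0, 0.5], [0, 0, 4, 0, 0.5], [0, 0, 4, 0, 0.5], [0, 0, 0, 0, 0.5], [0, 0, 0, 0, 0.6]])

```text
time_s: 2.78
position: [0.4685, -0.0694, 0.0936]
tool_rot: [1.172, 2.913, 0.0]
force: [-0.0, -1.0, -0.1]
grip_width: 0.401
finger_force: 0.0
```

Run:
```python
from h import *
shot("w2")
C=np.load("pics/w2.npy");print("grip",wproj(C,grip(0)))
# plan arc: target tool positions for nut angle th, outward 10 mm
p0=None
for th in np.arange(0,.81,.1):
    a=np.radians(140)+th;u=np.cos(a)*X+np.sin(a)*Y;q=grip(th)+.010*u+[0,0,-.017]
    az=np.arctan2(u[1],u[0])
    if p0 is not None:
        d=q-p0;print(round(th,1),q.round(4),"d world cm",(d*100).round(2),"tool cm",np.round(100*np.array([d[:2]@[np.cos(azp),np.sin(azp)],d[:2]@[np.sin(azp),-np.cos(azp)],-d[2]]),2),"twist",np.degrees(azp-az).round(1))
    else: print(q,np.degrees(az))
    p0,azp=q,az
```

```text
w2 2.775 [ 0.4685 -0.0694  0.0936] az x 136.2 F [-0.  -1.  -0.1] grip 0.4 [-0.32  0.22 -0.41  0.95 -0.    0.44]
grip [278.20200523 304.74161444]
[ 0.46713909 -0.06907796  0.09187602] 135.90468727333834
0.1 [ 0.4622 -0.0766  0.089 ] d world cm [-0.49 -0.75 -0.28] tool cm [-0.17 -0.88  0.28] twist -5.9
0.2 [ 0.458  -0.0846  0.0866] d world cm [-0.42 -0.8  -0.24] tool cm [-0.16 -0.89  0.24] twist -6.1
0.3 [ 0.4545 -0.0931  0.0846] d world cm [-0.35 -0.85 -0.2 ] tool cm [-0.15 -0.9   0.2 ] twist -6.2
0.4 [ 0.4517 -0.1019  0.083 ] d world cm [-0.28 -0.88 -0.16] tool cm [-0.14 -0.92  0.16] twist -6.4
0.5 [ 0.4497 -0.111   0.0818] d world cm [-0.2  -0.91 -0.12] tool cm [-0.12 -0.93  0.12] twist -6.5
0.6 [ 0.4485 -0.1203  0.0811] d world cm [-0.12 -0.93 -0.07] tool cm [-0.09 -0.93  0.07] twist -6.6
0.7 [ 0.4481 -0.1297  0.0809] d world cm [-0.04 -0.94 -0.02] tool cm [-0.07 -0.94  0.02] twist 353.4
0.8 [ 0.4485 -0.1391  0.0811] d world cm [ 0.04 -0.94  0.02] tool cm [-0.04 -0.94 -0.02] twist -6.6
```

View pics/w2.png

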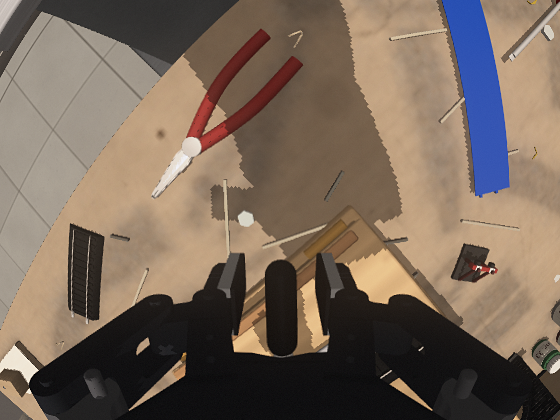

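The handle (281,308) sits centred between the pads. I'll swing it loose to about 0.7 rad.

apply_moves(increments=[[0, 0, 0.1, 0, 0.75], [0, -0.5, 0, 0, 0.75], [-0.17, -0.88, 0.28, -6, 0.75], [-0.16, -0.89, 0.24, -6, 0.75], [-0.15, -0.9, 0.2, -6, 0.75], [-0.14, -0.92, 0.16, -6.4, 0.75], [-0.12, -0.93, 0.12, -6.5, 0.75]])

```text
time_s: 3.7
position: [0.4475, -0.115, 0.0818]
tool_rot: [0.35, 3.12, 0.001]
force: [3.4, 2.8, -0.8]
grip_width: 0.25
finger_force: 1.8
```

apply_moves(increments=[[-0.1, -0.93, 0.07, -6.6, 0.75], [-0.07, -0.94, 0.02, -6.6, 0.75], [0, 0, 0, 0, 0.75], [0, 0, 0, 0, 0.6], [0, 0.3, 0, 0, 0.5], [0, 0, 0, 0, 0.4]])

```text
time_s: 4.45
position: [0.4455, -0.1302, 0.0804]
tool_rot: [0.004, -3.142, 0.0]
force: [0.1, -0.5, 1.0]
grip_width: 0.597
finger_force: 0.0
```

Run:
```python
from h import *
shot("w3")
C=np.load("pics/w3.npy")
for t in(0,.3,.5,.6,.7,.8):print(t,"grip",wproj(C,grip(t)))
```

```text
w3 4.45 [ 0.4455 -0.1302  0.0804] az x -179.8 F [ 0.1 -0.5  1. ] grip 0.6 [-0.47  0.21 -0.45  0.91 -0.   -0.47]
0 grip [397.99279986 351.7656962 ]
0.3 grip [353.78730952 327.46683218]
0.5 grip [318.50357459 317.9635121 ]
0.6 grip [299.81605733 315.52277974]
0.7 grip [280.81317233 314.69799981]
0.8 grip [261.80081309 315.50644406]
```

View pics/w3.png

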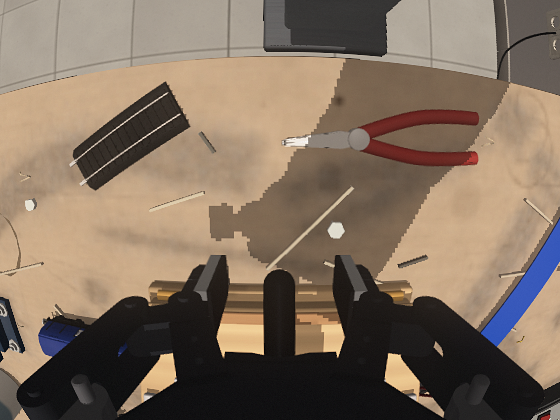

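The lever is at about 0.7 rad, with the handle at (279,312) against a 0.7 prediction of (281,315). Next I'll go over the knob, pre-twist and grip it.

apply_moves(increments=[[0, 0, -4, 0, 0], [0, 0, -6, 0, 0], [0, 0, -6, 0, 0], [-3.7, 0.05, -1, 0, 0], [-3.6, 0, 0, 0, 0], [0, 0, 0, -9, 0], [0, 0, 0, -8, 0], [0, 0, 0, -8, 0]])

```text
time_s: 5.5
position: [0.5186, -0.1297, 0.2502]
tool_rot: [0.691, -3.064, -0.0]
force: [-0.2, -0.5, -0.5]
grip_width: 1.004
finger_force: 0.0
```

apply_moves(increments=[[0, 0, 4, 0, 0], [0, 0, 4, 0, 0], [0, 0, 2.9, 0, 0], [0, 0, 0, 0, 0.6], [0, 0, 0, 0, 0.8], [0, 0, 0, 0, 1], [0, 0, 0, 0, 1]])

```text
time_s: 6.38
position: [0.5196, -0.1309, 0.1435]
tool_rot: [-0.683, 3.064, -0.005]
force: [-1.1, -1.9, 6.5]
grip_width: 0.474
finger_force: 59.8
```

apply_moves(increments=[[-0.03, 0, 0.06, 7, 1], [-0.03, 0, 0.06, 7, 1], [-0.03, 0, 0.06, 7, 1], [-0.03, 0, 0.06, 7, 1], [-0.03, 0, 0.06, 7, 1], [-0.03, 0, 0.06, 7, 1], [-0.03, 0, 0.06, 8, 1], [0, 0, 0, 0, 1]])

```text
time_s: 7.38
position: [0.5218, -0.1306, 0.1383]
tool_rot: [0.678, 3.064, -0.003]
force: [4.6, -3.6, -2.2]
grip_width: 0.453
finger_force: 121.5
```

apply_moves(increments=[[0, 0, 0, 0, 0.3], [0, 0, 0, 0, 0], [0, 0, 0, 0, 0], [0, 0, -5, 0, 0], [0, 0, -6, -8, 0], [0, 0, 0, -8, 0], [0, 0, 0, -9, 0], [-2, 4, 0, 0, 0]])

```text
time_s: 8.38
position: [0.5402, -0.091, 0.2475]
tool_rot: [-0.003, 3.141, -0.001]
force: [0.6, -0.1, -0.1]
grip_width: 0.995
finger_force: 0.0
```

apply_moves(increments=[[-3, 5, 0, 0, 0], [-3, 5, 0, 0, 0], [0, 0, 0, 0, 0], [0, 0, 0, 0, 0]])

```text
time_s: 8.88
position: [0.5999, 0.0105, 0.247]
tool_rot: [0.006, -3.141, 0.0]
force: [-0.6, 0.7, 0.9]
grip_width: 0.994
finger_force: 0.0
```

Run:
```python
from h import *
shot("w4")
C=np.load("pics/w4.npy")
for s in(.5,1,1.5,2):print(s,"knob",wproj(C,P(0,0,.1075-.005*s)),"top",wproj(C,P(0,0,.1195-.005*s)))
print("grip",wproj(C,grip(.7)))
```

```text
w4 8.875 [0.5999 0.0105 0.247 ] az x -179.8 F [-0.6  0.7  0.9] grip 0.99 [-0.12  0.34  0.18  1.41 -0.   -0.13]
0.5 knob [ 96.89009676 114.95206088] top [ 89.57751208 107.19605104]
1 knob [ 98.35907994 116.50155441] top [ 91.13729109 108.85643268]
1.5 knob [ 99.80976049 118.02896918] top [ 92.67775943 110.49303506]
2 knob [101.24235385 119.5346517 ] top [ 94.19912251 112.10621684]
grip [130.06654766  50.33962247]
```

View pics/w4.png

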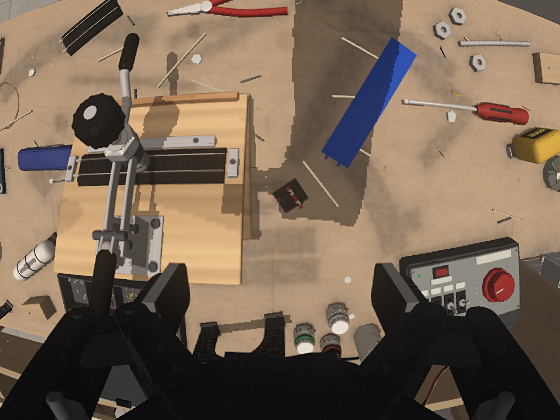

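The view shows the whole clamp: knob cap at (90,113), lever handle at (129,52), track seated at y≈165. I'll take a matching view from the right side for stereo.

apply_moves(increments=[[0, -3, -1, 0, 0], [0, -5, -1, 0, 0], [0, -5, 0, 0, 0], [0, -5, 0, 0, 0], [0, -5, 0, 0, 0], [0, -4, 2, 0, 0], [0, 0, 0, 0, 0], [0, 0, 0, 0, 0]])

```text
time_s: 9.93
position: [0.6001, -0.2601, 0.2477]
tool_rot: [-0.002, 3.141, 0.0]
force: [0.7, 0.6, -0.2]
grip_width: 1.0
finger_force: 0.0
```

```bash
cat >> h.py <<'E'
def blob(name,p,th=45):
    """centroid and area of the dark component nearest the predicted pixel p"""
    im=cv2.imread(f"pics/{name}.png");g=cv2.resize(im,None,fx=4,fy=4,interpolation=cv2.INTER_CUBIC).max(2)
    m=cv2.morphologyEx((g<th).astype(np.uint8),cv2.MORPH_OPEN,np.ones((13,13)))
    c,_=cv2.findContours(m,cv2.RETR_EXTERNAL,cv2.CHAIN_APPROX_NONE)
    best=min((k for k in c if cv2.contourArea(k)>1500),key=lambda k:-cv2.pointPolygonTest(k,(float(4*p[0]),float(4*p[1])),True))
    M=cv2.moments(best);x,y,w,h=cv2.boundingRect(best)
    return np.array([M["m10"],M["m01"]])/M["m00"]/4+(.5/4-.5),M["m00"]/16,(x/4,y/4,w/4,h/4)
def pair(a,b,th=.7,s=1.4):
    Cs=[np.load(f"pics/{n}.npy") for n in(a,b)];out=[]
    for Q in(P(0,0,.1075-.005*s),grip(th)):
        r=[]
        for n,C in zip((a,b),Cs):
            c=blob(n,wproj(C,Q));r.append(wray(C,c[0]));print(n,wproj(C,Q).round(1),c[0].round(2),round(c[1]),c[2])
        q=meet(r);out.append(q);print("  point",q.round(4),"seat axes",(np.stack([X,Y,Z])@(q-SEAT)).round(4))
    print("knob-grip dz",((out[0]-out[1])@Z).round(4),"-> spindle",((.0245-(out[0]-out[1])@Z)/.005).round(2), " abs spindle",((.1075-(out[0]-SEAT)@Z)/.005).round(2))
E
python3 - <<'E'
from h import *
shot("w5");pair("w4","w5")
E
```

```text
w5 9.925 [ 0.6001 -0.2601  0.2477] az x -179.9 F [ 0.7  0.6 -0.2] grip 1.0 [-0.54  0.44  0.34  1.47  0.   -0.54]
w4 [ 99.5 117.7] [ 98.32 120.91] 2073 (72.5, 94.0, 52.25, 54.5)
w5 [450.4 117.2] [450.24 119.94] 2146 (423.75, 93.25, 54.0, 54.5)
  point [ 0.523  -0.1301  0.1611] seat axes [ 0.0025 -0.0006  0.1002]
w4 [130.1  50.3] [129.35  50.36] 416 (120.25, 33.5, 18.5, 36.0)
w5 [421.2  49.6] [420.63  50.12] 478 (411.25, 32.0, 20.5, 36.0)
  point [ 0.4571 -0.1303  0.103 ] seat axes [-0.0837 -0.0008  0.083 ]
knob-grip dz 0.0173 -> spindle 1.45  abs spindle 1.45
```

View pics/w5.png

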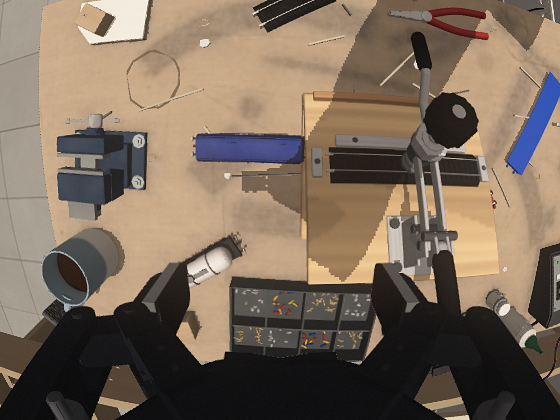

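Right view: knob at (450,120), lever handle at (421,50), track seated. The handle triangulates to exactly 83 mm high. The knob comes out slightly off-axis, so I'll check the silhouette bias with projected rims.

```bash
cat >> h.py <<'E'
def rim(C,s):
    t=np.linspace(0,6.283,60);h=.1075-.005*s
    q=np.array([wproj(C,P(.02*np.cos(a),.02*np.sin(a),h+k)) for a in t for k in(-.012,.012)],np.float32)
    M=cv2.moments(cv2.convexHull(q));return np.r_[M["m10"]/M["m00"],M["m01"]/M["m00"],q.min(0),np.ptp(q,0)].round(2)
E
python3 - <<'E'
from h import *
for n in("w4","w5"):
    C=np.load(f"pics/{n}.npy")
    for s in(1.,1.25,1.5):print(n,s,rim(C,s))
    for th in(30,45,60):
        b=blob(n,wproj(C,P(0,0,.1)),th);print("  meas",th,b[0].round(2),b[2])
    im=cv2.imread(f"pics/{n}.png");g=im[70:150,50:150] if n=="w4" else im[70:150,400:500]
    cv2.imwrite(f"pics/z{n}.png",cv2.resize(g,(400,320),interpolation=cv2.INTER_CUBIC))
a=np.hstack([cv2.imread("pics/zw4.png"),cv2.imread("pics/zw5.png")]);cv2.imwrite("pics/zz.png",a)
E
```

```text
w4 1.0 [ 98.48 116.6   69.57  86.59  57.38  59.62]
w4 1.25 [ 99.2  117.36  70.4   87.47  57.17  59.39]
w4 1.5 [ 99.92 118.12  71.22  88.34  56.96  59.16]
  meas 30 [277.03 369.12] (0.0, 282.0, 560.0, 138.0)
  meas 45 [ 98.32 120.91] (72.5, 94.0, 52.25, 54.5)
  meas 60 [ 98.34 120.91] (72.25, 93.75, 52.75, 55.0)
w5 1.0 [451.47 116.05 422.62  85.77  58.21  60.24]
w5 1.25 [450.77 116.83 422.03  86.66  57.99  60.  ]
w5 1.5 [450.08 117.59 421.44  87.55  57.77  59.76]
  meas 30 [420.53  49.92] (411.5, 32.25, 20.0, 35.5)
  meas 45 [450.24 119.94] (423.75, 93.25, 54.0, 54.5)
  meas 60 [450.19 119.96] (423.5, 93.25, 54.25, 54.5)
```

View pics/zz.png

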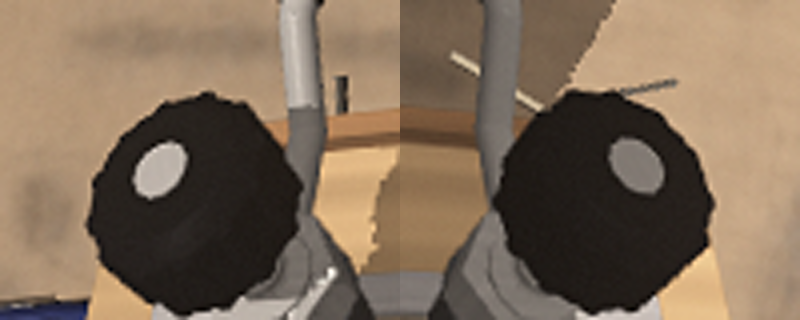

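The crop shows a chamfered, fluted knob (about 53 px) with a grey cap, so my rim silhouette is biased. The side camera sees heights directly, so I'll use knob versus handle there, before and now.

```bash
cat >> h.py <<'E'
def sproj(Q):
    m=camera_model("side");return cv2.projectPoints(np.array(Q,float).reshape(1,3),m["rvec"],m["tvec"],m["intrinsics"],None)[0].ravel()
def side(name,th):
    k0,k1=sproj(P(0,0,.1075)),sproj(P(0,0,.0925))
    k=blob(name,sproj(P(0,0,.102)),60);g=blob(name,sproj(grip(th)),60)
    off=g[0]-sproj(grip(th));d=k1-k0
    f=lambda v:float((v-k0)@d/(d@d)*3)
    print(name,"knob",k[0].round(2),k[2],round(k[1]),"handle",g[0].round(2),round(g[1]),"off",off.round(2),"s raw",round(f(k[0]),2),"s rel",round(f(k[0]-off),2))
E
python3 - <<'E'
from h import *
cv2.imwrite("pics/side1.png",camera("side")[:,:,::-1])
side("side0",0.02);side("side1",.7)
C4,C5=np.load("pics/w4.npy"),np.load("pics/w5.npy")
q=meet([wray(C4,(89.6,112.1)),wray(C5,(458.6,110.9))]);print("cap",(np.stack([X,Y,Z])@(q-SEAT)).round(4))
E
```

```text
side0 knob [203.26 192.36] (194.0, 186.0, 19.5, 14.0) 220 handle [203.26 192.36] 220 off [-32.07 -14.85] s raw 0.56 s rel 5.01
side1 knob [203.17 193.94] (194.0, 188.0, 19.5, 13.25) 217 handle [203.17 193.94] 217 off [-12.72 -11.13] s raw 1.22 s rel 5.16
cap [ 0.0026 -0.0007  0.1145]
```

```bash
sed -i 's/cv2.contourArea(k)>1500/cv2.contourArea(k)>500/' h.py
python3 - <<'E'
from h import *
side("side0",0.02);side("side1",.7)
E
```

```text
side0 knob [203.26 192.36] (194.0, 186.0, 19.5, 14.0) 220 handle [236.77 207.01] 71 off [ 1.45 -0.2 ] s raw 0.56 s rel 0.72
side1 knob [203.17 193.94] (194.0, 188.0, 19.5, 13.25) 217 handle [203.17 193.94] 217 off [-12.72 -11.13] s raw 1.22 s rel 5.16
```

Consistent: the spindle went from about 0.6 to about 1.27, roughly 0.67 per 50° stroke. One more stroke of about 54° should bring it to about 2.0.

apply_moves(increments=[[4, 1.05, -1, 0, 0], [4, 4, 0, 0, 0], [0, 4, 0, 0, 0], [0, 4, 1, 0, 0], [0, 0, 0, -9, 0], [0, 0, 0, -9, 0], [0, 0, 0, -9, 0]])

```text
time_s: 10.9
position: [0.5205, -0.1279, 0.2482]
tool_rot: [-0.748, 3.05, -0.001]
force: [-0.0, -0.7, 0.3]
grip_width: 1.0
finger_force: 0.0
```

apply_moves(increments=[[0, 0, 4, 0, 0], [0, 0, 4, 0, 0], [0, 0, 2.8, 0, 0], [0, 0, 0, 0, 0.6], [0, 0, 0, 0, 0.8], [0, 0, 0, 0, 1], [0, 0, 0, 0, 1]])

```text
time_s: 11.78
position: [0.5219, -0.1304, 0.1419]
tool_rot: [-0.736, 3.051, -0.007]
force: [-0.4, -3.4, 6.9]
grip_width: 0.476
finger_force: 59.4
```

apply_moves(increments=[[-0.02, 0, 0.04, 7, 1], [-0.02, 0, 0.04, 7, 1], [-0.02, 0, 0.05, 7, 1], [-0.03, 0, 0.05, 7, 1], [-0.03, 0, 0.05, 7, 1], [-0.03, 0, 0.05, 9, 1], [-0.03, 0, 0.05, 10, 1], [0, 0, 0, 0, 1]])

```text
time_s: 12.78
position: [0.5228, -0.1293, 0.1392]
tool_rot: [0.731, 3.051, -0.001]
force: [-8.5, 0.8, 19.7]
grip_width: 0.45
finger_force: 118.0
```

apply_moves(increments=[[0, 0, 0, 0, 0.3], [0, 0, 0, 0, 0], [0, 0, 0, 0, 0], [0, 0, -5, 0, 0], [0, 0, -6, -9, 0], [0, 0, -1, -9, 0], [0, 0, 0, -9, 0], [0, -3, 0, 0, 0]])

```text
time_s: 13.78
position: [0.5225, -0.1582, 0.2564]
tool_rot: [-0.012, 3.141, 0.0]
force: [0.1, -0.6, 0.8]
grip_width: 1.0
finger_force: 0.0
```

apply_moves(increments=[[-2, -5, 0, 0, 0], [-6, -5, 1, 0, 0], [0, 0, 0, 0, 0], [0, 0, 0, 0, 0]])

```text
time_s: 14.28
position: [0.5901, -0.2485, 0.2473]
tool_rot: [0.004, -3.14, -0.001]
force: [-0.7, 0.1, 0.1]
grip_width: 1.003
finger_force: 0.0
```

Run:
```python
from h import *
cv2.imwrite("pics/side2.png",camera("side")[:,:,::-1]);shot("w6")
side("side2",.7)
C=np.load("pics/w6.npy")
for n in("w5","w6"):
    C=np.load(f"pics/{n}.npy");b=blob(n,wproj(C,P(0,0,.1)));print(n,b, [ (b[0]-rim(C,s)[:2]).round(2) for s in(1.,1.5,2.)])
a=cv2.resize(cv2.imread("pics/side2.png")[175:255,140:240],(500,400),interpolation=cv2.INTER_CUBIC)
cv2.imwrite("pics/z2.png",a)
```

```text
w6 14.325 [ 0.5899 -0.2481  0.2481] az x -179.8 F [-0.3  0.6 -0.2] grip 1.0 [-0.53  0.41  0.3   1.45  0.   -0.53]
side2 knob [202.98 195.69] (194.0, 189.5, 19.0, 13.5) 211 handle [202.98 195.69] 211 off [-12.91  -9.38] s raw 1.96 s rel 5.16
w5 (array([450.23851504, 119.94030997]), 2146.375, (423.75, 93.25, 54.0, 54.5)) [array([-1.23,  3.89]), array([0.16, 2.35]), array([1.54, 0.83])]
w6 (array([434.42083561, 135.0212514 ]), 2228.46875, (408.25, 107.25, 53.5, 59.25)) [array([-3.03,  6.81]), array([-1.7 ,  5.33]), array([-0.39,  3.88])]
```

View pics/z2.png

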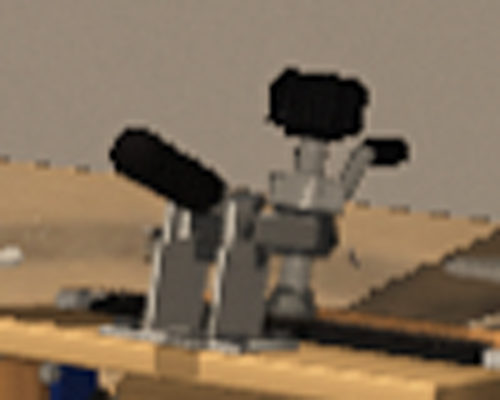

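The crop shows the foot resting on the track, the knob at about (319,103) and the lever still pointing down the slope. The side camera puts the spindle at about 2.0, so the squash is about 2 mm. Now the lever gets tightened.

apply_moves(increments=[[2, 4, 0, 0, 0], [4, 4, 0, 0, 0.3], [4, 3.9, 0, 0, 0.5], [4.2, 0, 0, 0, 0.5], [0, 0, 4, 0, 0.5], [0, 0, 5, 0, 0.5], [0, 0, 4, 0, 0.5], [0, 0, 0, 0, 0.5]])

```text
time_s: 15.38
position: [0.446, -0.1287, 0.1171]
tool_rot: [0.006, -3.139, -0.002]
force: [0.5, 0.5, -0.1]
grip_width: 0.497
finger_force: 0.0
```

Run:
```python
from h import *
shot("w7");C=np.load("pics/w7.npy")
for t in(.5,.7,.9):print(t,wproj(C,grip(t)))
cv2.imwrite("pics/z7.png",cv2.imread("pics/w7.png")[200:400,130:430])
```

```text
w7 15.375 [ 0.446  -0.1287  0.1171] az x -179.8 F [ 0.5  0.5 -0.1] grip 0.5 [-0.46  0.18 -0.38  1.01  0.   -0.47]
0.5 [308.65258433 278.5963192 ]
0.7 [277.83643413 275.65663806]
0.9 [247.03276006 278.46680802]
```

View pics/z7.png

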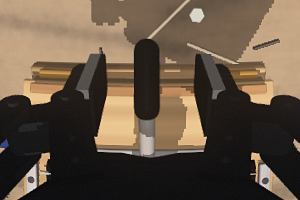

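The handle (277,279) is centred between the pads. I'll lower and swing it shut.

apply_moves(increments=[[0, 0, 2, 0, 0.6], [0, 0, 1.6, 0, 0.75], [0, 0.3, 0, 0, 0.75], [-0.04, 0.94, -0.02, 6.6, 0.75], [-0.01, 0.94, -0.07, 6.6, 0.75], [0, 0.93, -0.12, 6.5, 0.75], [0.04, 0.92, -0.16, 6.4, 0.75]])

```text
time_s: 16.3
position: [0.4553, -0.0908, 0.0879]
tool_rot: [0.71, 3.057, -0.003]
force: [0.7, -3.8, -1.0]
grip_width: 0.248
finger_force: 1.5
```

apply_moves(increments=[[0.06, 0.92, -0.2, 6.2, 0.75], [0.07, 0.9, -0.24, 6.1, 0.75], [0.08, 0.89, -0.28, 5.9, 0.75], [0, 0.2, 0, 0, 0.75], [0, 0.2, 0, 0, 0.75], [0, 0, 0, 0, 0.75]])

```text
time_s: 17.05
position: [0.4694, -0.0643, 0.0946]
tool_rot: [1.176, 2.912, -0.003]
force: [-6.1, -4.9, 6.2]
grip_width: 0.252
finger_force: 3.9
```

apply_moves(increments=[[0, 0.15, 0, 0, 0.75], [0, 0.15, 0, 0, 0.75], [0, 0, 0, 0, 0.75]])

```text
time_s: 17.42
position: [0.4696, -0.0639, 0.0944]
tool_rot: [-1.179, -2.911, 0.011]
force: [-15.3, -17.0, 9.7]
grip_width: 0.254
finger_force: 11.1
```

The lever is hard against its stop: force rose to 23 N with no motion. I'll back off, lift away and verify.

apply_moves(increments=[[0, -0.6, 0, 0, 0.6], [0, 0, 0, 0, 0.5], [0, 0, -4, 0, 0.4], [0, 0, -6, 0, 0.3], [0, 0, -6, 0, 0], [4, 2, -2, 0, 0], [5, 2, 0, 0, 0], [0, 0, 0, 0, 0]])

```text
time_s: 18.42
position: [0.4296, 0.0283, 0.2741]
tool_rot: [1.173, 2.913, 0.002]
force: [0.9, -0.2, -0.8]
grip_width: 1.002
finger_force: 0.0
```

Run:
```python
from h import *
shot("w8");C=np.load("pics/w8.npy");b=blob("w8",wproj(C,grip(0)));print(b)
for t in(0,.05,.1,.2):print(t,wproj(C,grip(t)))
cv2.imwrite("pics/side3.png",camera("side")[:,:,::-1]);side("side3",0.02);print(bot.state()["force"])
for n in("side0","side3"):
    im=cv2.imread(f"pics/{n}.png");print(n,blob(n,(236.8,207),60)[0])
```

```text
w8 18.425 [0.4296 0.0283 0.2741] az x 136.1 F [ 0.9 -0.2 -0.8] grip 1.0 [-0.13  0.04 -0.14  1.39  0.    0.64]
(array([235.8290218 , 295.08650662]), 75.5, (234.25, 284.0, 4.5, 22.5))
0 [238.53674918 288.29346218]
0.05 [235.09712791 288.13122614]
0.1 [231.70485139 288.15555011]
0.2 [225.09561758 288.75229205]
side3 knob [203.02 195.68] (194.0, 189.5, 19.25, 13.5) 212 handle [236.56 207.02] 68 off [ 1.23 -0.2 ] s raw 1.95 s rel 2.1
[ 0.36735503 -0.70865907  0.87828896]
side0 [236.77361599 207.01171646]
side3 [236.5559502 207.01837  ]
```

The handle is back at its starting pixel, within 0.2 px, and the spindle holds at about 2.0. I'm handing it in.

```bash
python3 -c "
from plant import bot
print(bot.close_job())"
```

```text
the job is handed in; nothing more can be done
None
```

I handed the job in at about 18.5 s: nut slackened to about 0.7 rad, spindle screwed down to about 2.0 rad by camera (foot squashed an estimated 1.5–3 mm), lever back hard on its stop. No verdict came back, and I saw no sign that the track or the loose things moved, though I didn't measure them.

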